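# Sieve the milling balls and tip out the large ones

## Robot

A 6-joint arm with a two-finger parallel gripper is mounted at the origin on the work surface. World frame = base frame: x ahead of the robot, y to its left, z up, the work surface at z = 0. Lengths are in mm, angles in degrees, forces in N, time in s.
With the tool pointing down it reaches from about 300 to 850 mm from the base axis. Payload 4.2 kg.
Tool frame: the origin (TCP) lies between the finger pads; the fingertips stand 19 mm ahead of it and the grasp point (between the pads) is the TCP; z points along the fingers, x is the direction in which the jaws open and shut, and the axes are right-handed (so a half turn about z gives the same grasp; the last joint's range is limited). The gripper opens to 91 mm and grips with 3 to 60 N. Pads are 32 mm wide; open, the fingers measure 118 mm over their backs; the gripper's body (76 mm by 178 mm) begins 60 mm behind the grasp point.
Start: joints at [69.958, 18.312, 89.639, -0, 72.044, -1.146], TCP at [186.218, 544.026, 232.976] pointing down, gripper open.
Joint ranges: [-177.97, 177.97], [-48.28, 115.42], [12.27, 149.76], [-77.06, 257.06], [2.81, 150.46], [-146.56, 146.56]. Speed limits (degrees/s): [147.25, 147.25, 180, 180, 180, 180].

## Interface

Orientations are given as [roll, pitch, yaw] about the fixed x, y, z axes, in that order (R = Rz(yaw) Ry(pitch) Rx(roll)).
In Python, from workcell import sensors, grab_frame, env gives the robot as it stands.
- The arm moves only by the tool servo_tool, never from a script. Its argument "motion" is one flat list of numbers, 7 for each row, row after row: the shift along the world's x, y, z in mm, then the turn, a rotation vector about the world's x, y, z in rad, then the opening in per cent of the stroke, from 0 (shut) to 100 (fully open). In form: [x, y, z, rx, ry, rz, grip, x, y, z, rx, ry, rz, grip, ...]. A call has 1 to 10 rows; each row shifts and turns the commanded pose from where the row before left it; what a row does not reach is not made up. A row lasts 1/12 s, in which the tool goes at most 41.7 mm and 7.16 degrees, less where a joint would pass 70% of its speed; a pose out of reach is approached as far as the arm can. A call with a gripper value outside its range is refused whole. The fingers move at their own pace and stop on an object; "newtons" is the grip in N (left out, the last holds). Time passes only in rows, so rows that do not move let the fingers close. It gives the time, the measured TCP pose, the force and the opening at its end, in the units of the state.
- sensors.state(): the state, without advancing time (a new reading comes with each control period).
- grab_frame(name): name is "side" or "top"; returns a dict with "image" (384x512x3 uint8, red, green, blue), "depth" (384x512 float32, mm along the optical axis (not along the pixel's ray), 0 where there is no reading), "fx", "fy", "cx", "cy" (pixels), "dist_coeffs" ([k1, k2, p1, p2, k3] as OpenCV has them; the pictures are not rectified), "extrinsics" (4x4, takes a point from camera to world coordinates). Camera axes: x right, y up, looking along -z (the intrinsics and any distortion apply to the point x, -y, -z); pixel columns grow to the right and rows downward; lengths in mm; the calibration is good to about 2 mm. A picture is of the moment at which its call begins.
- env.job_done(): hands the job in, once; it reports no verdict.
The state is a dict: "time_s": time; "qpos": joint angles; "qvel": joint speeds; "effort": joint torques, N m; "ee_pos": TCP position; "ee_rot": TCP orientation; "force": force on the tool from outside, world axes, zero at the start; "torque": the same for the moment, N m; "gripper_width": finger opening in mm.
Only numpy, scipy, OpenCV 4.12 (cv2) and the standard library are available. Lean on these libraries where they do the work, as an engineer would, in place of code of your own. Each camera call takes 0.05 s, during which the arm holds its last target.

## Task

Lift the steel sieve basket a little by its black handle and shake it over its grey tray until both small balls have dropped through into the tray. Then tip the two large balls from the basket into the wide steel bowl (not the small dish), from low over it, and hang the empty basket back across the tray, level.

Things in the scene. Friction and masses are not known exactly. Their poses are not given: they have to be found in the camera images.
- basket: Loose boat-shaped steel sieve basket, 0.24 kg (sizes in mm): 210 long (y), 82 wide (x), side walls 40, same both ways round. Origin: centre of underside, z up. Hangs by its end lips across the tray, origin 32 above the tray's, axes as the tray's. Ends are 43 degree ramps from y=+-45 to +-78, then flat open lips, underside z=30, out to y=+-105. Tipped about x by 60 to 75 degrees, large balls roll out.
- handle (a point): Middle of the basket's black handle block, 77 above the basket's origin; axes as the basket's. The block is 14 thick (x), 86 long (y), 30 high (mm). Grasp from above, fingers closing along x, at its middle: wire arches at y=+-35 carry it, between them nothing is under it down to the balls.
- tray: Fixed grey plastic catch tray, open on top, 180 (x) x 186 (y) x 62 mm high, floor 4 mm, walls 5 mm thick. Origin: centre of its underside; z up. The basket hangs across it from y wall to y wall, and may hang up to 60 mm off centre along x; along y it has about 10 mm of play each way.
- bowl: Loose wide round steel bowl, the largest dish: rim radius 80, height 55, wall 3 mm, 0.45 kg. Origin: centre of its underside. It stands on the bench on the other side from the tray (either may be left or right). The similar small dish, rim radius 42 mm, is not to be used.
- large_a: Large white porcelain milling ball, diameter 32 mm, 50 g. Origin: its centre. Starts in the basket; too large for the slots.
- large_b: The second large ball, the same.
- small_a: Small white milling ball, diameter 14 mm, 10 g; origin: its centre. Lies on one of two 8 mm wide floor slats along the basket's y, at x=-14 (floor z=0 to 3), 20 mm open slots on both sides. Gentle lifting leaves it there; shaking along the basket's x (40 mm strokes at 0.3 m/s or faster) or rocking rolls it through a slot. On the tray floor its centre is 11 mm above the tray's origin.
- small_b: The second small ball, the same, starting on the slat at x = +14 mm.
Things that resemble listed ones, but are neither listed nor needed, are in the scene too. Leave any brown or green look-alike of the large_a alone.

How it is judged (in metres and radians):
On the way, in this order (a step that is already met when the one before it is completed fails the run):
1. both small balls lie in the tray while both large ones are still in the basket (x of small_a in the frame of tray between -0.086 and 0.086 m and y of small_a in the frame of tray between -0.089 and 0.089 m and z of small_a in the frame of tray between 0 and 0.025 m and x of small_b in the frame of tray between -0.086 and 0.086 m and y of small_b in the frame of tray between -0.089 and 0.089 m and z of small_b in the frame of tray between 0 and 0.025 m and x of large_a in the frame of basket between -0.04 and 0.04 m and y of large_a in the frame of basket between -0.085 and 0.085 m and z of large_a in the frame of basket between 0 and 0.05 m and x of large_b in the frame of basket between -0.04 and 0.04 m and y of large_b in the frame of basket between -0.085 and 0.085 m and z of large_b in the frame of basket between 0 and 0.05 m), for 0.2 s.
2. both large balls are in the wide bowl (horizontal distance between each of large_a, large_b and bowl below 0.07 m and z of large_a in the frame of bowl between 0.005 and 0.055 m and z of large_b in the frame of bowl between 0.005 and 0.055 m), for 0.2 s.
At the end, for the whole second after the job is handed in: Both small balls lie on the tray floor, both large balls lie in the wide bowl (centres within 70 mm of its axis and below its rim), and the empty basket hangs across the tray, level within 6 degrees, its centre within 60 mm of the tray's, all at rest (all of step 2 and x of small_a in the frame of tray between -0.086 and 0.086 m and y of small_a in the frame of tray between -0.089 and 0.089 m and z of small_a in the frame of tray between 0 and 0.025 m and x of small_b in the frame of tray between -0.086 and 0.086 m and y of small_b in the frame of tray between -0.089 and 0.089 m and z of small_b in the frame of tray between 0 and 0.025 m and horizontal distance between basket and tray below 0.06 m and angle between basket's own z axis and vertical below 0.1 rad and z of basket in the frame of tray between 0.026 and 0.04 m and linear speed of each of large_a, large_b, small_a, small_b, basket, bowl below 0.03 m/s); the robot touches nothing.
It fails at once if a large ball is dropped or thrown (faster than 2 m/s, a fall of some 20 cm) (linear speed of any of large_a, large_b above 2 m/s).
It also fails if it takes over 58 s, if anything falls off the work surface, if the arm or the gripper's body presses on something with over 40 N, if the wrist force passes 120 N, or if a joint passes its speed limit or range.

## Working session

There is one attempt and no reset: what is moved stays moved. The work goes in short steps, Python scripts to look and compute and a tool call to move; the robot and the scene stay as the last step left them, time stands still between calls to the robot, and variables do not carry over. Pictures are saved under pics/ and viewed, and the job is handed in when it is done.

Besides the shell and the picture viewer there is one more tool, called after "Emit:" in YAML: its name, and indented under it one key for each argument. servo_tool: Moves the arm, as the interface text tells. Its arguments: {"type":"object","properties":{"motion":{"type":"array"},"newtons":{"type":"number"}},"required":["motion"]}

```bash
mkdir -p pics; ls
python3 - <<'E'
from workcell import sensors, grab_frame, env
import cv2, numpy as np
print(sensors.state())
for n in ("top","side"):
    f=grab_frame(n); cv2.imwrite(f"pics/{n}0.png",f["image"][:,:,::-1])
    np.savez(f"{n}0.npz",**f)
    print(n,{k:np.array(v).round(3).tolist() for k,v in f.items() if k not in("image","depth")})
E
```

```text
pics
{'time_s': 0.0, 'qpos': array([ 6.99582057e+01,  1.83525004e+01,  8.97063672e+01,  5.85065706e-05,
        7.20439087e+01, -1.14660485e+00]), 'qvel': array([-0.03760908, -0.02954849, -0.0435852 , -0.00644775,  0.07955696,
       -0.05161266]), 'effort': array([ 3.52968142e-03, -4.12465882e+01, -2.31981504e+01,  7.28988857e-02,
        4.57502611e-02, -1.54519321e-04]), 'ee_pos': array([186.05082069, 543.56998192, 232.11190295]), 'ee_rot': array([-1.79997888e+02,  1.02754609e-01,  7.11047944e+01]), 'force': array([-0.12898247, -0.77479833, -1.41689817]), 'torque': array([ 0.01729588, -0.03104943,  0.00723221]), 'gripper_width': 91.09917361201931}
top {'fx': 403.978, 'fy': 403.978, 'cx': 257.92, 'cy': 191.035, 'dist_coeffs': [0.0, 0.0, 0.0, 0.0, 0.0], 'extrinsics': [[0.015, 0.998, -0.06, 456.003], [-1.0, 0.015, 0.006, -28.727], [0.007, 0.06, 0.998, 979.815], [0.0, 0.0, 0.0, 1.0]]}
side {'fx': 449.341, 'fy': 449.341, 'cx': 252.963, 'cy': 189.982, 'dist_coeffs': [-0.057, 0.0, 0.0, 0.0, 0.0], 'extrinsics': [[0.89, 0.231, -0.393, 145.131], [-0.456, 0.47, -0.756, -802.173], [0.01, 0.852, 0.524, 629.434], [0.0, 0.0, 0.0, 1.0]]}
```

View pics/top0.png

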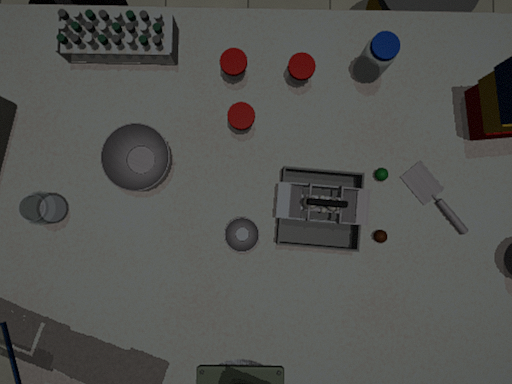

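View pics/side0.png

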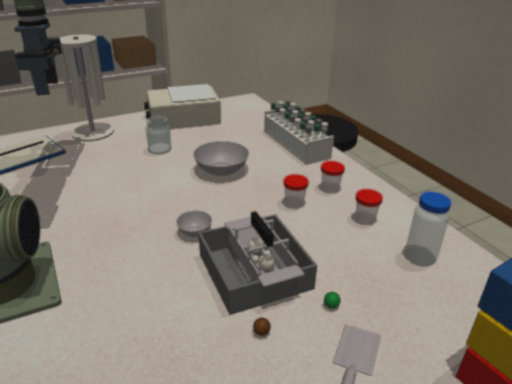

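The top view shows the tray and basket around (320,208), with the black handle at (326,203). The wide bowl is at (136,157) and the small dish, not to be used, at (241,235). The green and brown look-alike balls are at (381,174) and (380,236), outside the tray. The bowl radius will be checked when I measure.

```bash
cat > h.py <<'E'
import numpy as np, cv2
from workcell import sensors, grab_frame, env
def rays(f,uv):
    uv=np.asarray(uv,float).reshape(-1,1,2)
    K=np.array([[f["fx"],0,f["cx"]],[0,f["fy"],f["cy"]],[0,0,1.]])
    n=cv2.undistortPoints(uv,K,np.array(f["dist_coeffs"],float)).reshape(-1,2)
    E=np.array(f["extrinsics"]); d=np.c_[n[:,0],-n[:,1],-np.ones(len(n))]@E[:3,:3].T
    return E[:3,3],d
def onplane(f,uv,z):
    o,d=rays(f,uv); t=(z-o[2])/d[:,2]; return o+d*t[:,None]
def cloud(f):
    D=f["depth"]; h,w=D.shape; v,u=np.mgrid[:h,:w]
    o,d=rays(f,np.c_[u.ravel(),v.ravel()])
    P=o+d*D.reshape(-1,1); P[D.ravel()==0]=np.nan
    return P.reshape(h,w,3)
def save(f,name,box=None,s=1):
    im=f["image"][:,:,::-1]
    if box: u0,v0,u1,v1=box; im=im[v0:v1,u0:u1]
    im=np.clip(im.astype(float)*1.8,0,255).astype(np.uint8)
    cv2.imwrite(f"pics/{name}.png",cv2.resize(im,None,fx=s,fy=s,interpolation=cv2.INTER_CUBIC))
E
python3 - <<'E'
from h import *
t=dict(np.load("top0.npz")); s=dict(np.load("side0.npz"))
save(t,"t0c",(255,150,415,270),5); save(s,"s0c",(170,190,340,320),4)
P=cloud(t); 
# handle: dark, z high
g=t["image"].max(2).astype(int)
for name,(u0,v0,u1,v1) in dict(tray=(265,155,375,260)).items():
    Z=P[v0:v1,u0:u1]; G=g[v0:v1,u0:u1]
    m=(G<30)&(Z[...,2]>100); m=m.astype(np.uint8)
    print("handle px",m.sum(), np.nanmedian(Z[m>0],0))
    c=max(cv2.findContours(m,0,1)[0],key=cv2.contourArea); r=cv2.minAreaRect((c+[u0,v0]).astype(np.float32)); print(r)
    zt=np.nanmedian(Z[m>0][:,2]); print(onplane(t,cv2.boxPoints(r),zt).round(1), onplane(t,[r[0]],zt))
    # tray rim+basket by height
    m=((Z[...,2]>52)&(Z[...,2]<75)).astype(np.uint8)
    pts=Z[m>0]; print("rim z",np.nanpercentile(pts[:,2],[5,50,95]), pts[:,:2].min(0),pts[:,:2].max(0))
    r=cv2.minAreaRect(pts[:,:2].astype(np.float32)); print("rim rect",r)
for name,(u0,v0,u1,v1) in dict(bowl=(90,110,185,200),dish=(215,210,268,260)).items():
    Z=P[v0:v1,u0:u1]; m=Z[...,2]>8
    pts=Z[m]; top=pts[:,2].max(); pr=pts[pts[:,2]>np.percentile(pts[:,2],90)-8]
    c,r=cv2.minEnclosingCircle(pts[:,:2].astype(np.float32)); print(name,c,r,np.percentile(pts[:,2],[5,50,95,99]))
    A=np.c_[2*pr[:,:2],np.ones(len(pr))]; x=np.linalg.lstsq(A,(pr[:,:2]**2).sum(1),rcond=None)[0]; print(x[:2],np.sqrt(x[2]+x[0]**2+x[1]**2))
E
```

```text
handle px 257 [ 484.38611424 -178.70124294  124.08894186]
((326.46624755859375, 202.88839721679688), (41.105751037597656, 6.800424575805664), 4.969740390777588)
[[ 480.2 -135.8  124.1]
 [ 494.6 -136.9  124.1]
 [ 488.3 -223.9  124.1]
 [ 473.9 -222.7  124.1]] [[ 484.2586644  -179.81517177  124.08894186]]
rim z [54.11375152 63.43494598 71.49524584] [ 378.17919982 -287.69390789] [569.14814406 -73.84603419]
rim rect ((472.6112976074219, -180.3811798095703), (210.59671020507812, 179.9651641845703), 85.85438537597656)
bowl (594.9888305664062, 274.2317810058594) 103.72864532470703 [ 9.7323143  27.41765692 55.84531217 57.91523625]
[585.58976159 250.63878083] 76.05969738213207
dish (410.0677490234375, 3.3943941593170166) 41.543270111083984 [ 9.08226692 19.87109046 36.68645455 38.83720772]
[410.24163414   3.22634737] 38.65393440118655
```

Run:
```python
from h import *
t=dict(np.load("top0.npz"));P=cloud(t)
for u in (285,300,326,350): print(u,[ (v,*P[v,u].round(0)) for v in range(160,256,4)])
```

```text
285 [(160, np.float64(591.0), np.float64(-100.0), np.float64(2.0)), (164, np.float64(582.0), np.float64(-100.0), np.float64(1.0)), (168, np.float64(564.0), np.float64(-95.0), np.float64(63.0)), (172, np.float64(562.0), np.float64(-100.0), np.float64(6.0)), (176, np.float64(552.0), np.float64(-100.0), np.float64(6.0)), (180, np.float64(542.0), np.float64(-100.0), np.float64(5.0)), (184, np.float64(528.0), np.float64(-96.0), np.float64(65.0)), (188, np.float64(519.0), np.float64(-96.0), np.float64(65.0)), (192, np.float64(510.0), np.float64(-96.0), np.float64(65.0)), (196, np.float64(500.0), np.float64(-96.0), np.float64(64.0)), (200, np.float64(491.0), np.float64(-96.0), np.float64(68.0)), (204, np.float64(482.0), np.float64(-96.0), np.float64(64.0)), (208, np.float64(473.0), np.float64(-96.0), np.float64(64.0)), (212, np.float64(464.0), np.float64(-96.0), np.float64(66.0)), (216, np.float64(455.0), np.float64(-96.0), np.float64(66.0)), (220, np.float64(446.0), np.float64(-101.0), np.float64(6.0)), (224, np.float64(436.0), np.float64(-101.0), np.float64(5.0)), (228, np.float64(426.0),
[... 4308 characters left out ...]
), (212, np.float64(466.0), np.float64(-246.0), np.float64(54.0)), (216, np.float64(457.0), np.float64(-247.0), np.float64(53.0)), (220, np.float64(448.0), np.float64(-246.0), np.float64(56.0)), (224, np.float64(439.0), np.float64(-242.0), np.float64(71.0)), (228, np.float64(429.0), np.float64(-257.0), np.float64(8.0)), (232, np.float64(419.0), np.float64(-258.0), np.float64(4.0)), (236, np.float64(409.0), np.float64(-259.0), np.float64(0.0)), (240, np.float64(400.0), np.float64(-259.0), np.float64(2.0)), (244, np.float64(390.0), np.float64(-258.0), np.float64(4.0)), (248, np.float64(382.0), np.float64(-254.0), np.float64(23.0)), (252, np.float64(371.0), np.float64(-258.0), np.float64(4.0))]
```

View pics/t0c.png

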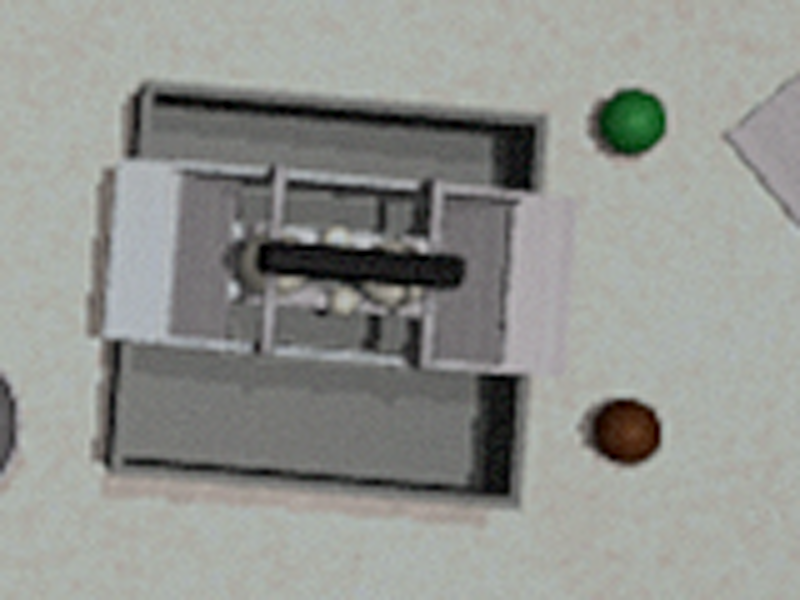

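View pics/s0c.png

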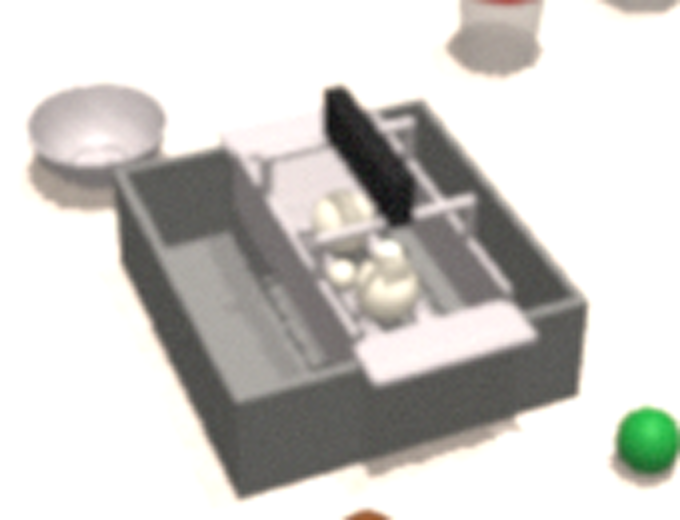

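Run:
```python
from h import *
t=dict(np.load("top0.npz"));P=cloud(t)
for v in (120,140,157,175): print(v,[(u,*P[v,u].round(0).astype(int)) for u in range(96,180,4)])
# bowl outline by ellipse on intensity difference
sub=t["image"][110:205,90:185].astype(int); g=sub.mean(2)
print(g[47,::3].round(0), g[::3,46].round(0))
```

```text
120 [(96, np.int64(683), np.int64(364), np.int64(1)), (100, np.int64(683), np.int64(354), np.int64(2)), (104, np.int64(683), np.int64(344), np.int64(2)), (108, np.int64(682), np.int64(333), np.int64(4)), (112, np.int64(683), np.int64(324), np.int64(4)), (116, np.int64(683), np.int64(314), np.int64(3)), (120, np.int64(684), np.int64(305), np.int64(2)), (124, np.int64(684), np.int64(296), np.int64(0)), (128, np.int64(683), np.int64(285), np.int64(4)), (132, np.int64(684), np.int64(275), np.int64(3)), (136, np.int64(684), np.int64(266), np.int64(2)), (140, np.int64(685), np.int64(257), np.int64(-2)), (144, np.int64(684), np.int64(245), np.int64(5)), (148, np.int64(685), np.int64(237), np.int64(-1)), (152, np.int64(685), np.int64(227), np.int64(0)), (156, np.int64(685), np.int64(217), np.int64(0)), (160, np.int64(686), np.int64(208), np.int64(-1)), (164, np.int64(685), np.int64(198), np.int64(1)), (168, np.int64(685), np.int64(188), np.int64(2)), (172, np.int64(686), np.int64(178), np.int64(0)), (176, np.int64(686), np.int64(168), np.int64(0))]
140 [(96, np.int64(634), np.int64(363), np.
[... 2754 characters left out ...]
, (148, np.int64(549), np.int64(230), np.int64(11)), (152, np.int64(549), np.int64(220), np.int64(13)), (156, np.int64(548), np.int64(209), np.int64(20)), (160, np.int64(547), np.int64(196), np.int64(33)), (164, np.int64(550), np.int64(194), np.int64(1)), (168, np.int64(550), np.int64(184), np.int64(1)), (172, np.int64(550), np.int64(174), np.int64(3)), (176, np.int64(551), np.int64(165), np.int64(2))]
[ 97.  90.  93. 100.  35.  50.  52.  53.  58.  63.  68.  71.  65.  86.
  85.  87.  88.  85.  88.  88.  86.  89.  73.  69.  63.  56.  77.  47.
  96.  96.  96.  94.] [96. 94. 94. 95. 93. 45. 49. 53. 58. 61. 66. 73. 69. 84. 87. 85. 87. 84.
 84. 89. 87. 59. 69. 65. 62. 55. 47. 85. 90. 90. 98. 98.]
```

The handle top is at z = 124, as expected, with its centre at (484, -180, 109) and basket yaw about -4.1°. The wide bowl is at (586, 251), rim height about 56 and radius about 80. The small dish, at (410, 3), has a radius of about 40. I'm heading toward the tray.

Emit:
servo_tool:
  motion: [26,-29,4,0,0,-0.06,100,26,-29,4,0,0,-0.06,100,26,-29,4,0,0,-0.06,100,26,-29,4,0,0,-0.06,100,26,-29,4,0,0,-0.06,100,26,-29,4,0,0,-0.06,100,26,-29,4,0,0,-0.06,100,26,-29,4,0,0,-0.06,100,26,-29,4,0,0,-0.06,100,26,-29,4,0,0,-0.06,100]

```text
time_s: 0.93
ee_pos: [447.0, 252.3, 272.9]
ee_rot: [-180.0, 0.0, 36.6]
force: [0.2, 0.1, 0.2]
gripper_width: 90.9
```

Run:
```python
from h import *
t=dict(np.load("top0.npz"))
# tray rim outer corners from crop (5x, offset 255,150)
c=np.array([[147,85],[545,118],[518,508],[108,470]])/5+[255,150]
p=onplane(t,c,62); print(p.round(1),p.mean(0), [np.linalg.norm(p[i]-p[i-1]).round(1) for i in range(4)])
l=np.array([[112,165],[575,200],[565,373],[104,338]])/5+[255,150]
p=onplane(t,l,64); print(p.round(1),p.mean(0), [np.linalg.norm(p[i]-p[i-1]).round(1) for i in range(4)])
```

```text
[[ 566.9  -94.2   62. ]
 [ 554.5 -276.4   62. ]
 [ 377.3 -264.    62. ]
 [ 391.8  -78.4   62. ]] [ 472.62692571 -178.23359973   62.        ] [np.float64(175.9), np.float64(182.6), np.float64(177.7), np.float64(186.1)]
[[ 529.8  -78.5   64. ]
 [ 517.  -289.5   64. ]
 [ 438.5 -284.8   64. ]
 [ 451.3  -75.8   64. ]] [ 484.15014442 -182.14006024   64.        ] [np.float64(78.6), np.float64(211.4), np.float64(78.7), np.float64(209.4)]
```

Emit:
servo_tool:
  motion: [4,-40,-5,0,0,-0.071,100,4,-40,-5,0,0,-0.071,100,4,-40,-5,0,0,-0.071,100,4,-40,-5,0,0,-0.071,100,4,-40,-5,0,0,-0.071,100,4,-40,-5,0,0,-0.071,100,4,-40,-5,0,0,-0.071,100,4,-40,-5,0,0,-0.071,100,4,-40,-5,0,0,-0.071,100,2,-40,-5,0,0,-0.071,100]

```text
time_s: 1.77
ee_pos: [484.0, -148.0, 222.5]
ee_rot: [-180.0, -0.0, -4.2]
force: [0.6, -0.4, 0.2]
gripper_width: 91.1
```

Run:
```python
from h import *
s=sensors.state(); print(s["qpos"].round(2),s["ee_pos"].round(1),s["ee_rot"].round(2),s["time_s"])
```

```text
[-1.831e+01  1.254e+01  9.935e+01  1.000e-02  6.812e+01 -1.415e+01] [ 484.  -148.   222.5] [-179.99   -0.     -4.16] 1.7667
```

Emit:
servo_tool:
  motion: [0,-16,-15,0,0,0,100,0,-16,-15,0,0,0,100,0,0,-20,0,0,0,100,0,0,-20,0,0,0,100,0,0,-18,0,0,0,100,0,0,-14,0,0,0,100,0,0,-8,0,0,0,100,0,0,0,0,0,0,100]

```text
time_s: 2.43
ee_pos: [483.0, -177.5, 111.1]
ee_rot: [-179.9, 0.2, -4.0]
force: [-1.7, -0.3, 0.6]
gripper_width: 91.2
```

Run:
```python
from h import *
s=sensors.state(); print(s["qpos"].round(2),s["ee_pos"].round(1),s["ee_rot"].round(2),s["time_s"],s["force"].round(1))
f=grab_frame("side"); save(f,"s1",(150,100,350,320),3.2)
```

```text
[-21.46  19.48 107.41   0.    53.35 -17.51] [ 483.  -177.5  111.1] [-179.92    0.23   -3.96] 2.4333 [-1.7 -0.3  0.6]
```

View pics/s1.png

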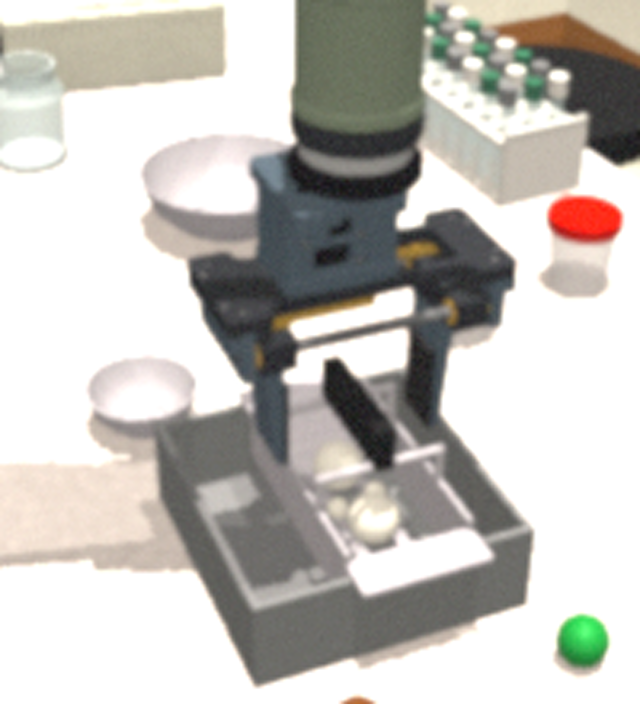

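Emit:
servo_tool:
  motion: [1,-2,-2,0,0,0,60,0,0,0,0,0,0,30,0,0,0,0,0,0,15,0,0,0,0,0,0,5,0,0,0,0,0,0,0,0,0,0,0,0,0,0,0,0,0,0,0,0,0]
  newtons: 55

```text
time_s: 3.07
ee_pos: [485.3, -180.0, 111.2]
ee_rot: [180.0, -0.0, -3.9]
force: [0.4, -0.6, -0.2]
gripper_width: 47.1
```

Run:
```python
from h import *
s=sensors.state(); print(s["qpos"].round(2),s["ee_pos"].round(1),s["ee_rot"].round(2),s["time_s"],s["force"].round(1),s["gripper_width"])
```

```text
[-21.62  19.6  107.2    0.    53.17 -17.67] [ 485.3 -180.   111.2] [ 1.7999e+02 -2.0000e-02 -3.9500e+00] 3.0667 [ 0.4 -0.6 -0.2] 47.133391841579886
```

Still closing.

Emit:
servo_tool:
  motion: [0,0,0,0,0,0,0,0,0,0,0,0,0,0,0,0,0,0,0,0,0,0,0,0,0,0,0,0,0,0,0,0,0,0,0,0,0,0,0,0,0,0,0,0,0,0,0,0,0]

```text
time_s: 3.65
ee_pos: [485.5, -180.0, 111.0]
ee_rot: [180.0, -0.0, -4.0]
force: [0.9, -0.2, -0.3]
gripper_width: 13.9
```

Run:
```python
from h import *
s=sensors.state(); print(s["qpos"].round(2),s["ee_pos"].round(1),s["ee_rot"].round(2),s["time_s"],s["force"].round(1),s["gripper_width"])
```

```text
[-2.162e+01  1.962e+01  1.072e+02  1.000e-02  5.315e+01 -1.767e+01] [ 485.5 -180.   111. ] [ 1.80e+02 -4.00e-02 -3.95e+00] 3.65 [ 0.9 -0.2 -0.3] 13.909263819544705
```

Emit:
servo_tool:
  motion: [0,0,3,0,0,0,0,0,0,5,0,0,0,0,-4,0.5,5,0,0,0,0,-5,0.5,4,0,0,0,0,-3,0,1,0,0,0,0]

```text
time_s: 4.07
ee_pos: [472.5, -178.9, 129.7]
ee_rot: [180.0, -0.0, -4.0]
force: [-1.0, -0.4, -4.4]
gripper_width: 13.8
```

Run:
```python
from h import *
s=sensors.state(); print(s["qpos"].round(2),s["ee_pos"].round(1),s["ee_rot"].round(2),s["time_s"],s["force"].round(1),s["torque"].round(2),s["gripper_width"])
f=grab_frame("side"); save(f,"s2",(170,150,350,320),4)
```

```text
[-22.03  17.4  107.4   -0.    55.19 -18.08] [ 472.5 -178.9  129.7] [ 1.7999e+02 -1.0000e-02 -3.9500e+00] 4.0667 [-1.  -0.4 -4.4] [-0.08  0.02  0.02] 13.761618701776998
```

View pics/s2.png

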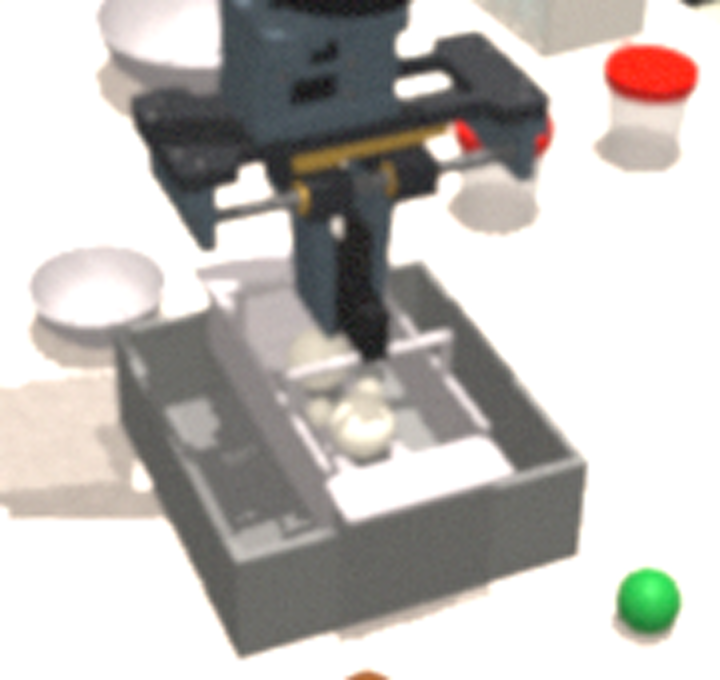

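Emit:
servo_tool:
  motion: [20,-1.4,0,0,0,0,0,-40,2.8,0,0,0,0,0,40,-2.8,0,0,0,0,0,-40,2.8,0,0,0,0,0,40,-2.8,0,0,0,0,0,-40,2.8,0,0,0,0,0,40,-2.8,0,0,0,0,0,-20,1.4,0,0,0,0,0,0,0,0,0,0,0,0]

```text
time_s: 4.87
ee_pos: [469.5, -177.8, 126.1]
ee_rot: [-179.9, 0.5, -4.0]
force: [-1.8, 0.3, -3.6]
gripper_width: 13.8
```

Run:
```python
from h import *
s=sensors.state(); print(s["qpos"].round(2),s["ee_pos"].round(1),s["ee_rot"].round(2),s["time_s"],s["force"].round(1),s["torque"].round(2),s["gripper_width"])
f=grab_frame("side"); save(f,"s3",(170,150,350,320),4)
```

```text
[-2.2050e+01  1.7600e+01  1.0771e+02 -2.0000e-02  5.5190e+01 -1.8080e+01] [ 469.5 -177.8  126.1] [-179.86    0.48   -3.95] 4.8667 [-1.8  0.3 -3.6] [-0.04  0.15  0.05] 13.790697425447322
```

View pics/s3.png

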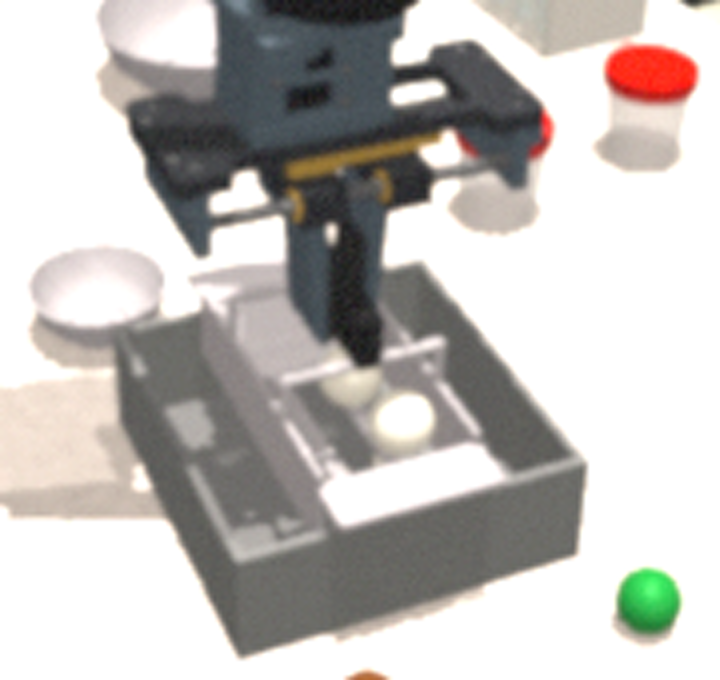

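Run:
```python
from h import *
f=grab_frame("top"); save(f,"t4",(265,155,375,260),6)
f=grab_frame("side"); save(f,"s4",(200,210,320,320),6)
```

```text
(no output)
```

View pics/t4.png

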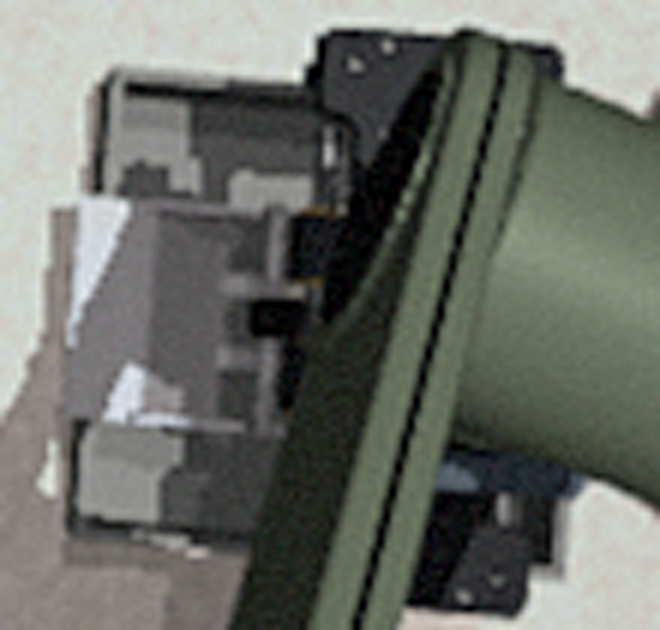

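View pics/s4.png

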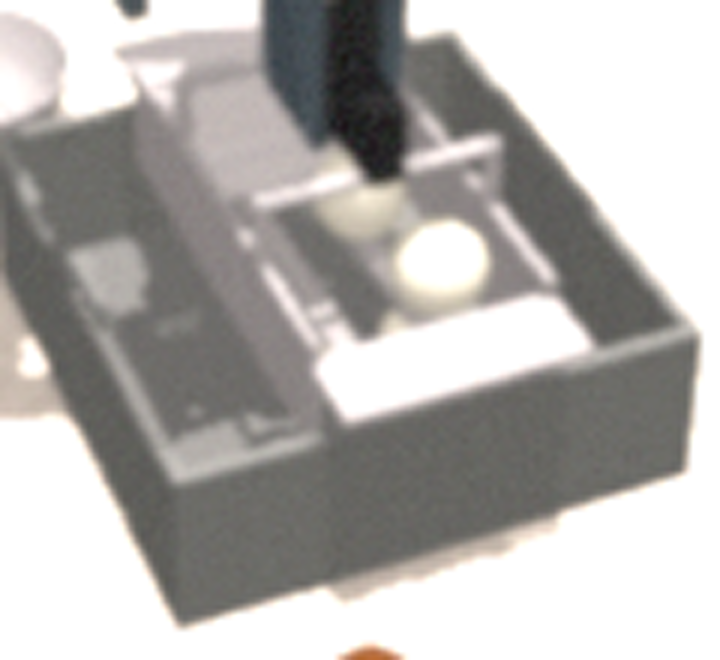

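Emit:
servo_tool:
  motion: [20,-1.4,0,0,0,0,0,-40,2.8,0,0,0,0,0,40,-2.8,0,0,0,0,0,-40,2.8,0,0,0,0,0,40,-2.8,0,0,0,0,0,-40,2.8,0,0,0,0,0,40,-2.8,0,0,0,0,0,-20,1.4,0,0,0,0,0,0,0,0,0,0,0,0,0,0,0,0,0,0,0]

```text
time_s: 5.85
ee_pos: [474.2, -179.3, 130.0]
ee_rot: [180.0, -0.1, -4.0]
force: [0.2, -0.3, -3.4]
gripper_width: 13.8
```

Emit:
servo_tool:
  motion: [0,0,3,0,0,0,0,0,0,8,0,0,0,0,0,0,12,0,0,0,0,0,0,12,0,0,0,0,0,0,12,0,0,0,0,0,0,12,0,0,0,0,0,0,12,0,0,0,0,0,0,6,0,0,0,0,0,0,3,0,0,0,0,0,0,0,0,0,0,0]

```text
time_s: 6.68
ee_pos: [473.9, -179.2, 210.4]
ee_rot: [179.9, -0.2, -4.0]
force: [-1.8, -0.5, -3.7]
gripper_width: 14.1
```

Run:
```python
from h import *
s=sensors.state(); print(s["qpos"].round(2),s["ee_pos"].round(1),s["ee_rot"].round(2),s["time_s"],s["force"].round(1),s["torque"].round(2),s["gripper_width"])
f=grab_frame("side"); save(f,"s5",(190,170,330,320),5); np.savez("side5.npz",**f)
```

```text
[-22.02  13.02 100.54   0.    66.26 -18.07] [ 473.9 -179.2  210.4] [ 1.7995e+02 -1.7000e-01 -3.9500e+00] 6.6833 [-1.8 -0.5 -3.7] [-0.06  0.05 -0.02] 14.06716333242777
```

View pics/s5.png

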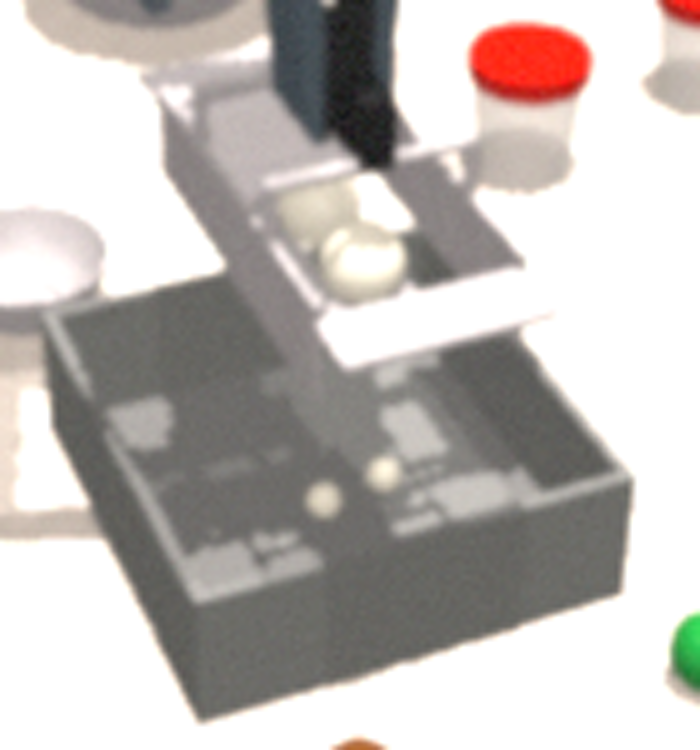

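Both small balls lie on the tray floor, at crop pixels (323,498) and (384,472), and both large balls are still in the basket. I'm carrying it to the wide bowl.

Emit:
servo_tool:
  motion: [2,12,2,0,0,0.03,0,4,24,2,0,0,0.03,0,6,34,2,0,0,0.03,0,6,34,2,0,0,0.03,0,6,34,2,0,0,0.03,0,6,34,2,0,0,0.03,0,6,34,2,0,0,0.03,0,6,34,2,0,0,0.03,0,6,34,2,0,0,0.03,0,6,34,2,0,0,0.03,0]

```text
time_s: 7.57
ee_pos: [526.6, 131.4, 228.4]
ee_rot: [-180.0, 0.1, 13.4]
force: [0.8, -0.0, -3.8]
gripper_width: 13.9
```

Emit:
servo_tool:
  motion: [6,34,0,0,0,0.03,0,6,34,0,0,0,0.03,0,6,34,0,0,0,0.03,0,6,34,0,0,0,0.03,0,5,26,0,0,0,0.03,0,3,14,0,0,0,0.02,0,1,6,0,0,0,0,0,0,0,0,0,0,0,0,0,0,0,0,0,0,0]

```text
time_s: 8.32
ee_pos: [559.8, 309.9, 228.5]
ee_rot: [179.9, 0.1, 23.0]
force: [-0.7, -0.8, -4.2]
gripper_width: 13.5
```

Run:
```python
from h import *
s=sensors.state(); print(s["qpos"].round(2),s["ee_pos"].round(1),s["ee_rot"].round(2),s["time_s"],s["force"].round(1),s["torque"].round(2),s["gripper_width"])
f=grab_frame("side"); save(f,"s6",(150,20,350,220),4)
f=grab_frame("top"); save(f,"t6",(60,80,320,280),3)
```

```text
[ 2.797e+01  2.442e+01  8.083e+01 -6.000e-02  7.486e+01  5.030e+00] [559.8 309.9 228.5] [1.7994e+02 1.1000e-01 2.2960e+01] 8.3167 [-0.7 -0.8 -4.2] [-0.08  0.03  0.03] 13.516318786291265
```

View pics/s6.png

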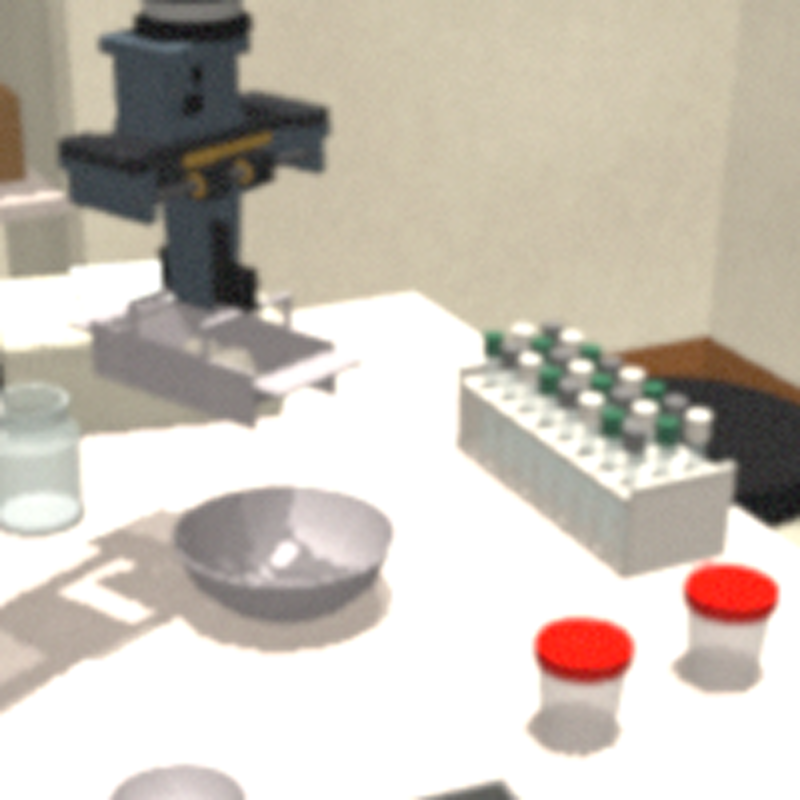

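View pics/t6.png

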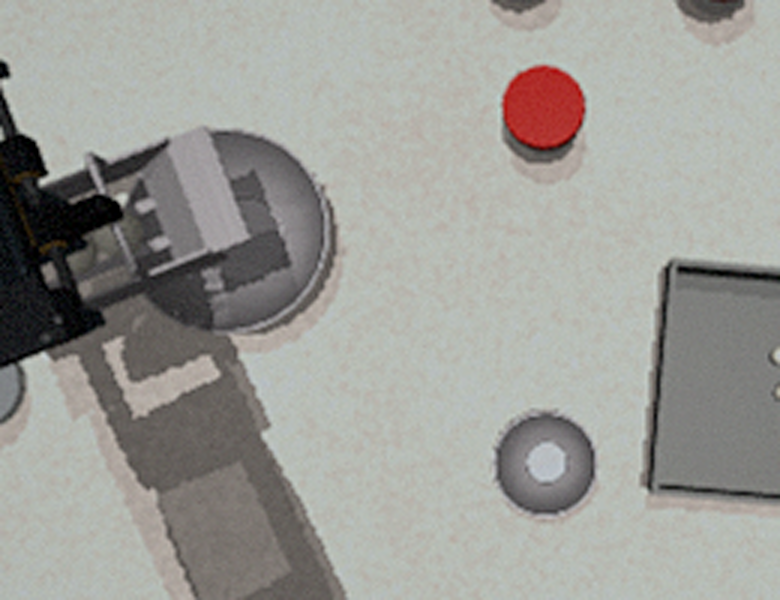

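The basket's pouring lip is over the bowl, at about (215,190) in the top crop. I'll start with a partial tilt of about 29° and check the joints.

Emit:
servo_tool:
  motion: [0,0,0,0.037,0.016,0,0,0,0,0,0.074,0.031,0,0,0,0,0,0.092,0.039,0,0,0,0,0,0.092,0.039,0,0,0,0,0,0.092,0.039,0,0,0,0,0,0.074,0.031,0,0,0,0,0,0,0,0,0,0,0,0,0,0,0,0]

```text
time_s: 9.08
ee_pos: [560.7, 308.7, 228.5]
ee_rot: [-151.5, 0.0, 22.8]
force: [-0.1, 0.1, -3.8]
gripper_width: 13.8
```

Run:
```python
from h import *
s=sensors.state(); print(s["qpos"].round(2),s["ee_pos"].round(1),s["ee_rot"].round(2),s["time_s"],s["force"].round(1),s["torque"].round(2),s["gripper_width"])
f=grab_frame("side"); save(f,"s7",(150,20,350,220),4)
f=grab_frame("top"); save(f,"t7",(60,80,320,280),3)
```

```text
[ 14.26  25.92  84.01  29.04  76.56 -17.03] [560.7 308.7 228.5] [-1.5148e+02  4.0000e-02  2.2790e+01] 9.0833 [-0.1  0.1 -3.8] [-0.62 -0.24 -0.01] 13.76321892213738
```

View pics/s7.png

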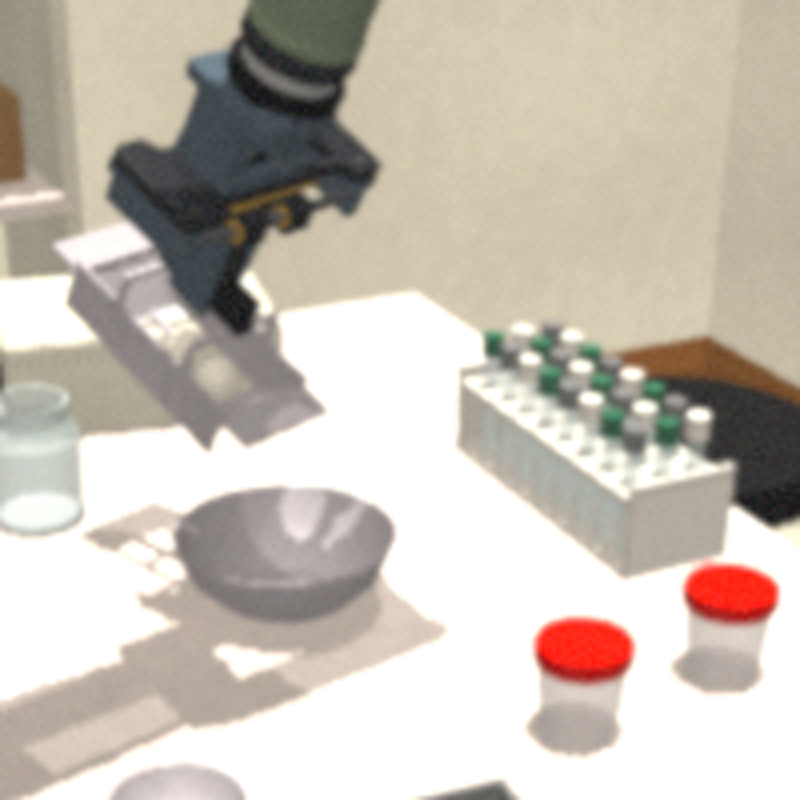

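Emit:
servo_tool:
  motion: [0,0,-6,0.046,0.02,0,0,0,0,-12,0.046,0.02,0,0,0,0,-12,0.046,0.02,0,0,0,0,-9,0.046,0.02,0,0,0,0,-3,0,0,0,0,0,0,0,0,0,0,0]

```text
time_s: 9.68
ee_pos: [559.8, 311.2, 186.1]
ee_rot: [-139.9, 0.2, 23.0]
force: [0.0, 0.5, -3.4]
gripper_width: 13.5
```

Run:
```python
from h import *
s=sensors.state(); print(s["qpos"].round(2),s["ee_pos"].round(1),s["ee_rot"].round(2),s["time_s"],s["force"].round(1),s["torque"].round(2),s["gripper_width"])
f=grab_frame("side"); save(f,"s8",(150,20,350,220),4)
f=grab_frame("top"); save(f,"t8",(60,80,320,280),3)
```

```text
[  9.95  30.3   88.47  40.16  76.18 -28.26] [559.8 311.2 186.1] [-139.94    0.17   23.02] 9.6833 [ 0.   0.5 -3.4] [-0.85 -0.3   0.03] 13.53743736110495
```

View pics/s8.png

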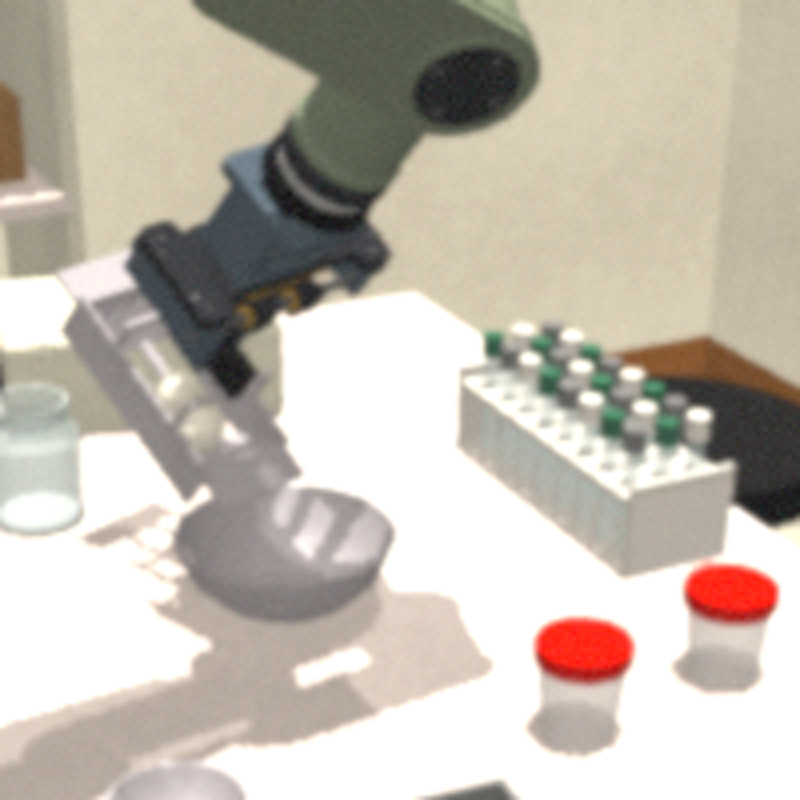

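View pics/t8.png

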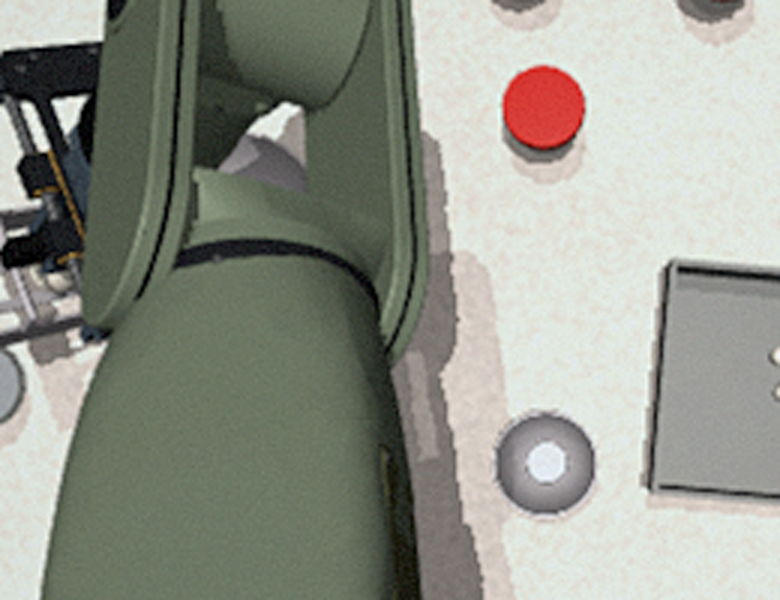

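Emit:
servo_tool:
  motion: [1,-3,0,0.03,0.013,0,0,2,-6,0,0.06,0.025,0,0,3,-6,0,0.06,0.025,0,0,3,-6,0,0.06,0.025,0,0,3,-6,0,0.06,0.025,0,0,3,-6,0,0.06,0.025,0,0,2,-6,0,0.06,0.025,0,0,2,-5,0,0.05,0.02,0,0,0,0,0,0,0,0,0,0,0,0,0,0,0,0]

```text
time_s: 10.62
ee_pos: [579.8, 267.3, 187.5]
ee_rot: [-112.7, -0.2, 23.0]
force: [0.2, -0.1, -3.5]
gripper_width: 14.0
```

Run:
```python
from h import *
s=sensors.state(); print(s["qpos"].round(2),s["ee_pos"].round(1),s["ee_rot"].round(2),s["time_s"],s["force"].round(1),s["torque"].round(2),s["gripper_width"])
f=grab_frame("side"); save(f,"s9",(150,20,350,220),4)
```

```text
[ -1.1   40.49  88.31  57.57  92.94 -44.74] [579.8 267.3 187.5] [-112.66   -0.2    22.99] 10.6167 [ 0.2 -0.1 -3.5] [-1.02 -0.34  0.02] 14.041514221605015
```

View pics/s9.png

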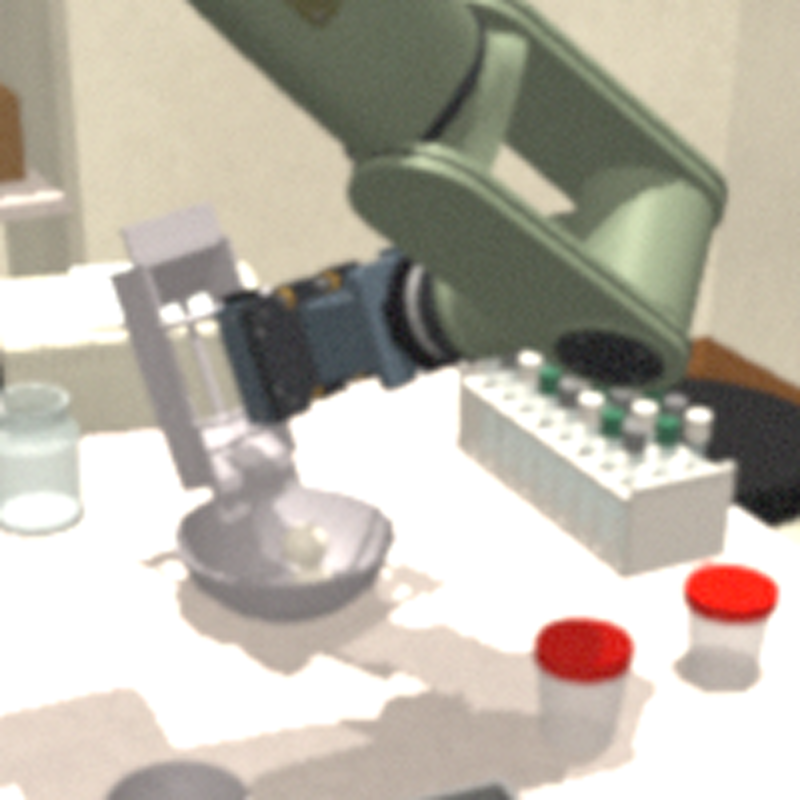

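Emit:
servo_tool:
  motion: [0,0,0,0,0,0,0,0,0,0,0,0,0,0,1,-2,0,0.037,0.016,0,0,1,-2,0,0.037,0.016,0,0,0,0,0,0,0,0,0,0,0,0,0,0,0,0,0,0,0,0,0,0,0]

```text
time_s: 11.25
ee_pos: [581.2, 263.4, 187.6]
ee_rot: [-108.0, -0.1, 23.0]
force: [0.3, 0.4, -2.7]
gripper_width: 14.2
```

Run:
```python
from h import *
s=sensors.state(); print(s["qpos"].round(2),s["ee_pos"].round(1),s["ee_rot"].round(2),s["time_s"],s["force"].round(1),s["torque"].round(2),s["gripper_width"])
f=grab_frame("side"); save(f,"s10",(170,60,270,180),6)
f=grab_frame("top"); save(f,"t10",(60,80,320,280),3)
```

```text
[ -2.09  42.46  88.34  60.04  95.92 -46.57] [581.2 263.4 187.6] [-107.97   -0.15   23.  ] 11.25 [ 0.3  0.4 -2.7] [-1.04 -0.45  0.01] 14.174445231379195
```

View pics/s10.png

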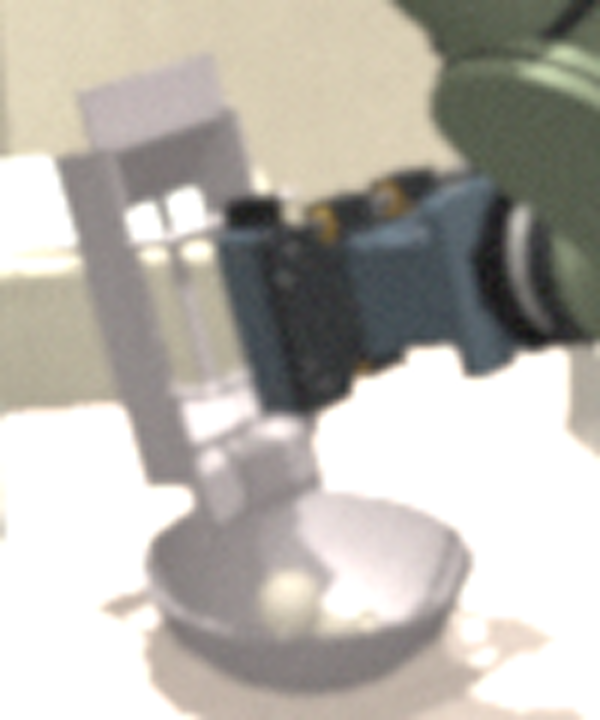

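View pics/t10.png

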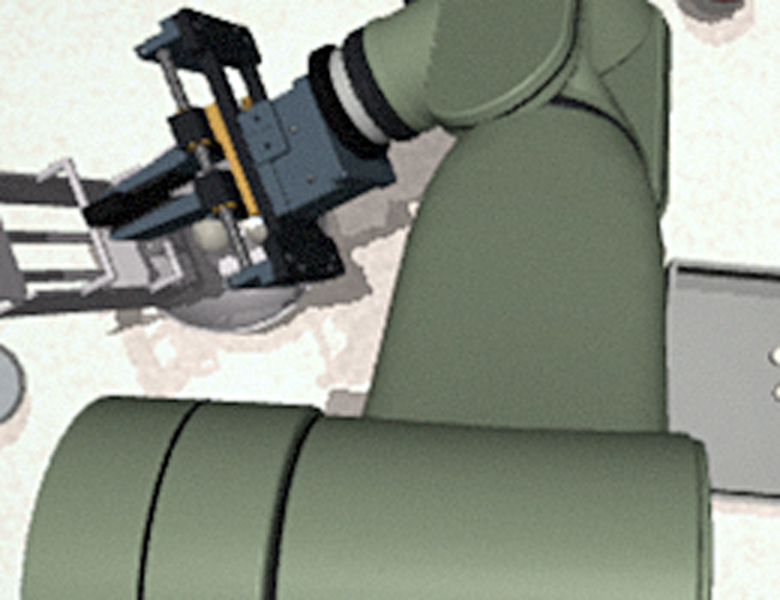

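Both large balls are in the wide bowl: top crop (210,235) and (253,230), side crop (290,600) and (355,625). The wrist load fell to the basket's own weight. Next I raise and untilt.

Emit:
servo_tool:
  motion: [0,0,8,0,0,0,0,0,0,14,-0.046,-0.02,0,0,0,0,14,-0.092,-0.039,0,0,0,0,10,-0.092,-0.039,0,0,0,0,4,-0.092,-0.039,0,0,0,0,0,-0.092,-0.039,0,0,0,0,0,-0.092,-0.039,0,0,0,0,0,-0.092,-0.039,0,0,0,0,0,-0.092,-0.039,0,0,0,0,0,-0.092,-0.039,0,0]

```text
time_s: 12.18
ee_pos: [580.7, 263.0, 239.0]
ee_rot: [-156.8, -0.1, 23.0]
force: [0.7, -0.3, -3.5]
gripper_width: 13.6
```

Emit:
servo_tool:
  motion: [0,0,0,-0.092,-0.039,0,0,0,0,0,-0.092,-0.039,0,0,0,0,0,-0.092,-0.039,0,0,0,0,0,-0.092,-0.039,0,0,0,0,0,-0.06,-0.025,0,0,0,0,0,0,0,0,0,0,0,0,0,0,0,0]

```text
time_s: 12.77
ee_pos: [579.9, 264.1, 237.4]
ee_rot: [176.9, 0.1, 23.2]
force: [0.8, 0.0, -2.5]
gripper_width: 13.9
```

Run:
```python
from h import *
s=sensors.state(); print(s["qpos"].round(2),s["ee_pos"].round(1),s["ee_rot"].round(2),s["time_s"],s["force"].round(1),s["torque"].round(2),s["gripper_width"])
f=grab_frame("side"); save(f,"s11",(150,20,350,220),4)
```

```text
[24.97 23.95 80.37 -3.14 75.86  2.59] [579.9 264.1 237.4] [1.7695e+02 6.0000e-02 2.3150e+01] 12.7667 [ 0.8  0.  -2.5] [-0.03  0.04  0.03] 13.907650755339603
```

View pics/s11.png

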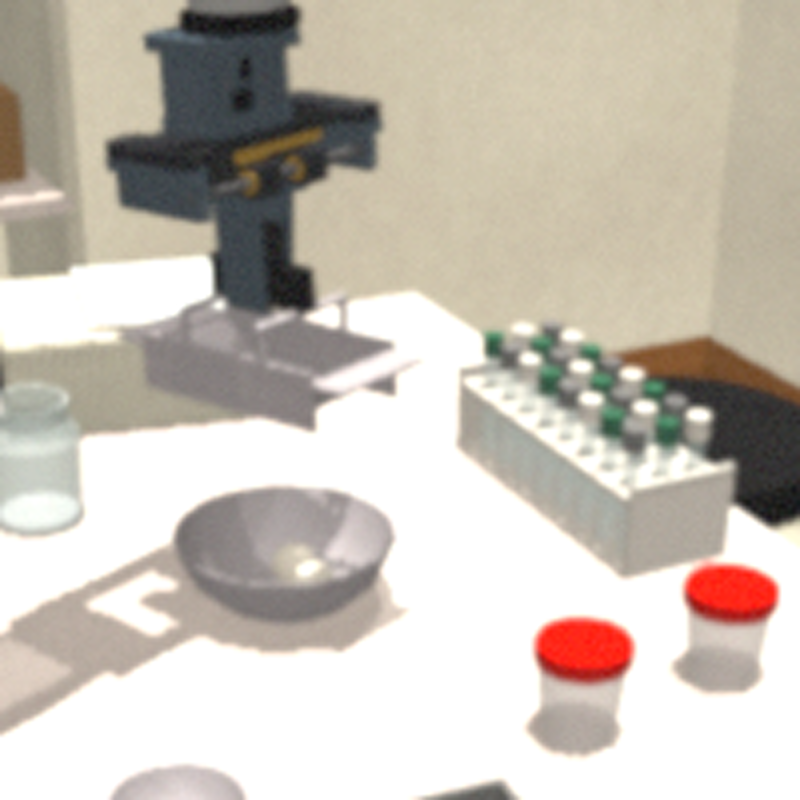

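Emit:
servo_tool:
  motion: [-2.5,-12,0,0.049,0.021,0,0,-5,-24,-3,0,0,-0.036,0,-7.3,-34,-3,0,0,-0.036,0,-7.3,-34,-3,0,0,-0.036,0,-7.3,-34,-3,0,0,-0.036,0,-7.3,-34,-3,0,0,-0.036,0,-7.3,-34,-3,0,0,-0.036,0,-7.3,-34,-3,0,0,-0.036,0,-7.3,-34,-3,0,0,-0.036,0,-7.3,-34,-3,0,0,-0.036,0]

```text
time_s: 13.65
ee_pos: [514.3, -47.5, 210.1]
ee_rot: [179.9, -0.0, 4.3]
force: [0.7, -0.3, -2.1]
gripper_width: 13.6
```

Emit:
servo_tool:
  motion: [-7.3,-34,-3,0,0,-0.036,0,-7.3,-34,-3,0,0,-0.036,0,-7.3,-34,-3,0,0,-0.036,0,-5,-24,-3,0,0,-0.036,0,-2,-10,-3,0,0,0,0,0,0,0,0,0,0,0,0,0,0,0,0,0,0,0,0,0,0,0,0,0]

```text
time_s: 14.32
ee_pos: [486.5, -180.2, 195.1]
ee_rot: [179.9, -0.0, -3.7]
force: [-0.2, 0.6, -3.0]
gripper_width: 13.6
```

Run:
```python
from h import *
s=sensors.state(); print(s["qpos"].round(2),s["ee_pos"].round(1),s["ee_rot"].round(2),s["time_s"],s["force"].round(1),s["torque"].round(2),s["gripper_width"])
f=grab_frame("side"); save(f,"s12",(170,120,350,320),4); np.savez("side12.npz",**f)
f=grab_frame("top"); save(f,"t12",(60,80,400,280),2.3); np.savez("top12.npz",**f)
```

```text
[-2.1560e+01  1.4880e+01  1.0034e+02 -8.0000e-02  6.4750e+01 -1.7790e+01] [ 486.5 -180.2  195.1] [ 1.7993e+02 -1.0000e-02 -3.7400e+00] 14.3167 [-0.2  0.6 -3. ] [-0.06  0.07  0.01] 13.592090706773597
```

View pics/s12.png

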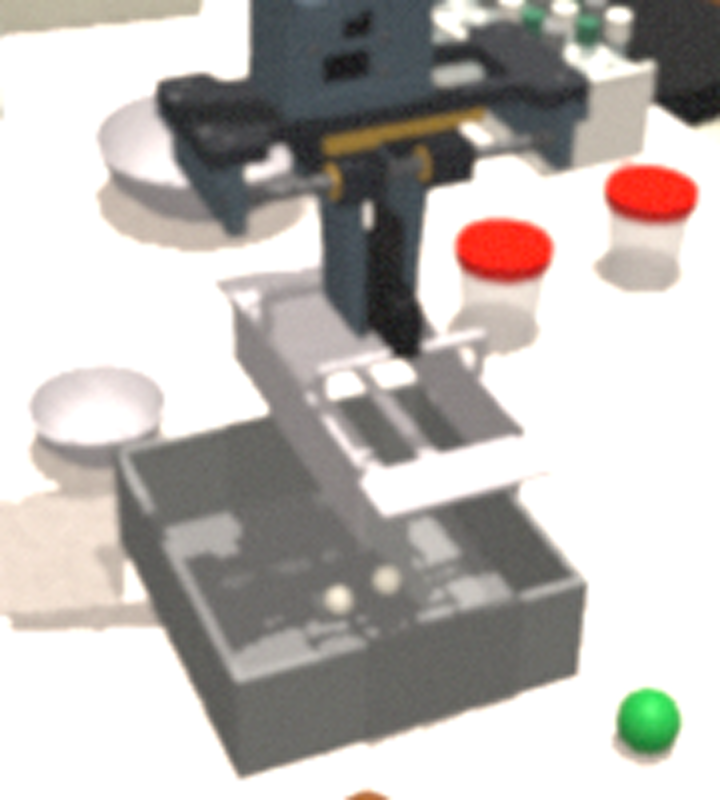

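View pics/t12.png

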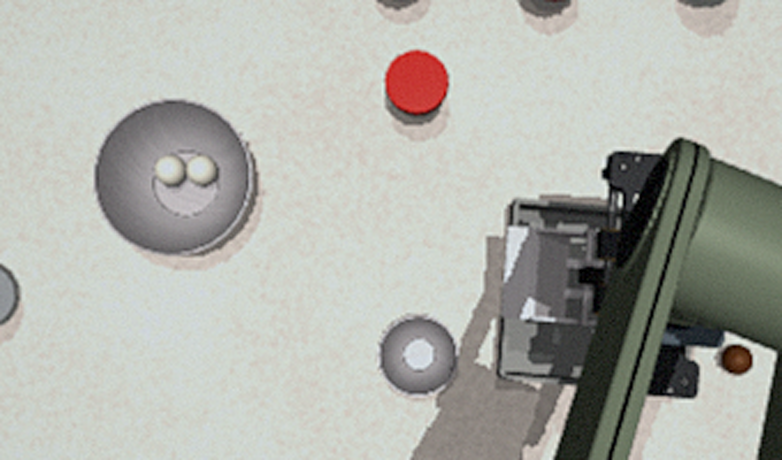

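The bowl holds both balls, at (170,170) and (200,170) in the crop. The tray holds both small balls and the basket is empty. Before lowering I'll check whether the basket is level, using lip heights from depth.

Run:
```python
from h import *
c,s_=np.cos(np.radians(-3.9)),np.sin(np.radians(-3.9))
for n in ("side12","top12"):
    f=dict(np.load(n+".npz")); P=cloud(f).reshape(-1,3)
    d=P[:,:2]-[486.5,-180.2]; bx=d[:,0]*c+d[:,1]*s_; by=-d[:,0]*s_+d[:,1]*c
    for lab,lo,hi in (("-y",-103,-82),("+y",82,103)):
        m=(by>lo)&(by<hi)&(abs(bx)<38)&(P[:,2]>125)&(P[:,2]<170); print(n,lab,m.sum(),np.percentile(P[m,2],[20,50,80]).round(1) if m.sum() else "")
    m=(abs(bx)<44)&(P[:,2]>125)&(P[:,2]<170); print("by ext",np.percentile(by[m],[.5,99.5]).round(1),"bx",np.percentile(bx[m],[1,99]).round(1))
```

```text
side12 -y 319 [149.4 150.  150.8]
side12 +y 117 [147.7 148.4 149. ]
by ext [-109.4 2182.2] bx [-42.5  40.3]
top12 -y 0 
top12 +y 375 [147.4 148.7 149.9]
by ext [ 22.6 103.4] bx [-42.  39.]
```

Emit:
servo_tool:
  motion: [-2,0.5,-6,0,0,0,0,-2,0.5,-12,0,0,0,0,0,0,-14,0,0,0,0,0,0,-14,0,0,0,0,0,0,-12,0,0,0,0,0,0,-10,0,0,0,0,0,0,-6,0,0,0,0,0,0,-4,0,0,0,0,0,0,-3,0,0,0,0,0,0,0,0,0,0,0]

```text
time_s: 15.25
ee_pos: [482.4, -179.8, 113.7]
ee_rot: [179.9, 0.0, -3.7]
force: [-0.2, -0.1, -2.2]
gripper_width: 13.7
```

Run:
```python
from h import *
s=sensors.state(); print(s["ee_pos"].round(1),s["ee_rot"].round(2),s["time_s"],s["force"].round(1),s["torque"].round(2),s["gripper_width"])
f=grab_frame("side"); save(f,"s13",(170,120,350,320),4)
```

```text
[ 482.4 -179.8  113.7] [ 1.7986e+02  2.0000e-02 -3.7200e+00] 15.25 [-0.2 -0.1 -2.2] [-0.14  0.07  0.  ] 13.740412937026717
```

View pics/s13.png

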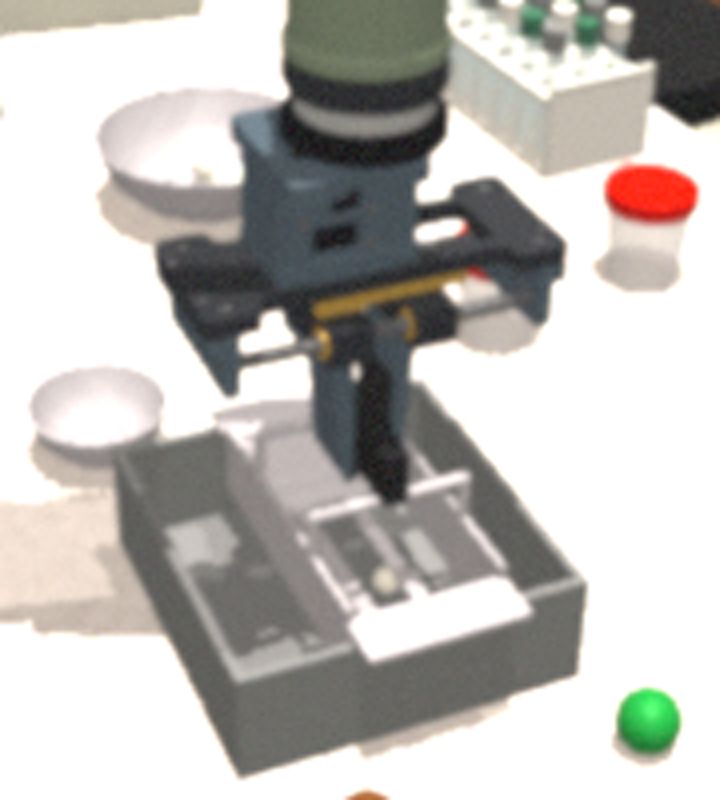

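Emit:
servo_tool:
  motion: [0,0,-1,0,0,0,0,0,0,-1,0,0,0,0,0,0,-1,0,0,0,0,0,0,0,0,0,0,0,0,0,0,0,0,0,0]

```text
time_s: 15.72
ee_pos: [482.8, -180.2, 111.8]
ee_rot: [179.8, -0.1, -3.7]
force: [-0.5, -1.5, 3.2]
gripper_width: 13.8
```

Emit:
servo_tool:
  motion: [0,0,0,0,0,0,20,0,0,0,0,0,0,30,0,0,0,0,0,0,45,0,0,0,0,0,0,60,0,0,0,0,0,0,70,0,0,0,0,0,0,70,0,0,0,0,0,0,70]

```text
time_s: 16.3
ee_pos: [482.4, -180.0, 110.9]
ee_rot: [179.9, 0.0, -3.7]
force: [0.2, -0.3, -0.0]
gripper_width: 55.2
```

Run:
```python
from h import *
s=sensors.state(); print(s["ee_pos"].round(1),s["ee_rot"].round(2),s["time_s"],s["force"].round(1),s["gripper_width"])
f=grab_frame("side"); save(f,"s14",(170,120,350,320),4)
```

```text
[ 482.4 -180.   110.9] [ 1.7985e+02  1.0000e-02 -3.7300e+00] 16.3 [ 0.2 -0.3 -0. ] 55.24716776995993
```

View pics/s14.png

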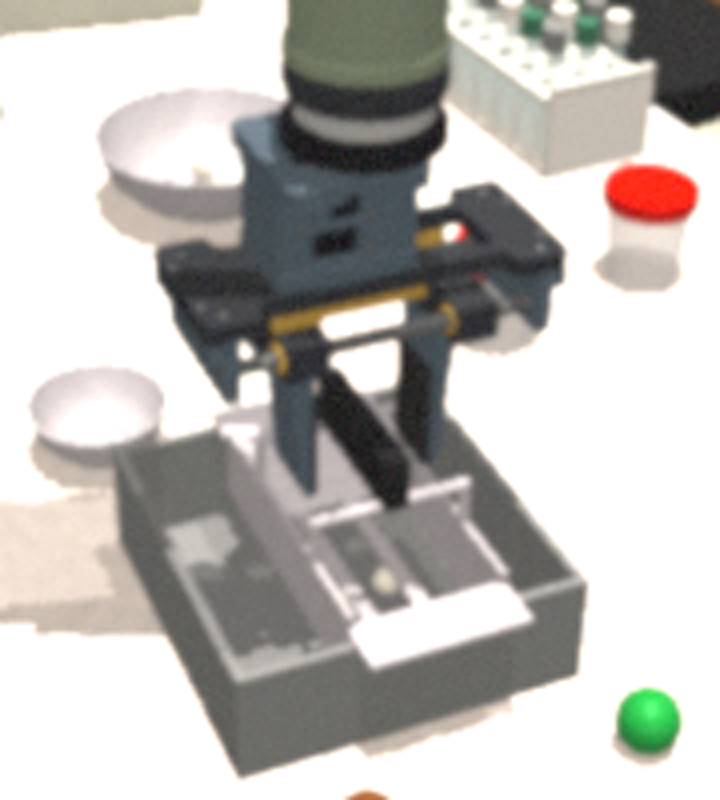

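The handle is free of the fingers and the basket hangs on the tray. I'm raising the arm and moving it aside for a last look.

Emit:
servo_tool:
  motion: [0,0,8,0,0,0,70,0,0,16,0,0,0,70,0,0,24,0,0,0,70,0,0,30,0,0,0,70,0,0,30,0,0,0,70,0,0,30,0,0,0,70,-6,30,15,0,0,0,70,-6,38,0,0,0,0,70,-6,38,0,0,0,0,70,-6,38,0,0,0,0,70]

```text
time_s: 17.18
ee_pos: [458.0, -34.8, 265.1]
ee_rot: [179.9, -0.1, -3.8]
force: [0.4, 0.0, -1.0]
gripper_width: 63.7
```

Emit:
servo_tool:
  motion: [-10,38,0,0,0,0,70,-10,38,0,0,0,0,70,-10,38,0,0,0,0,70,-10,30,0,0,0,0,70,-10,20,0,0,0,0,70,-10,10,0,0,0,0,70,0,0,0,0,0,0,70,0,0,0,0,0,0,70,0,0,0,0,0,0,70]

```text
time_s: 17.93
ee_pos: [398.9, 137.6, 264.4]
ee_rot: [179.8, -0.1, -3.7]
force: [0.3, 1.0, 0.7]
gripper_width: 63.6
```

Run:
```python
from h import *
s=sensors.state(); print(s["ee_pos"].round(1),s["time_s"],s["force"].round(1),s["gripper_width"])
f=grab_frame("side"); save(f,"s15",(170,120,350,320),4); np.savez("side15.npz",**f)
t=grab_frame("top"); save(t,"t15",(60,80,400,280),2.3); np.savez("top15.npz",**t)
P=cloud(t); Z=P[155:260,265:375]; g=t["image"].max(2)[155:260,265:375]
m=((g<30)&(Z[...,2]>100)).astype(np.uint8); c=max(cv2.findContours(m,0,1)[0],key=cv2.contourArea); r=cv2.minAreaRect((c+[265,155]).astype(np.float32))
zt=np.nanmedian(Z[m>0][:,2]); q=onplane(t,cv2.boxPoints(r),zt); print("handle",q.mean(0).round(1),zt,q.round(0).tolist())
p=Z.reshape(-1,3); cc,ss=np.cos(np.radians(-4)),np.sin(np.radians(-4)); ctr=q.mean(0)
d=p[:,:2]-ctr[:2]; bx=d[:,0]*cc+d[:,1]*ss; by=-d[:,0]*ss+d[:,1]*cc
for lo,hi in((-101,-84),(84,101)):
    k=(by>lo)&(by<hi)&(abs(bx)<36)&(p[:,2]>50); print(k.sum(),np.median(p[k,2]).round(1))
for lo,hi in((-43,-38),(38,43)):
    k=(abs(by)<70)&(bx>lo)&(bx<hi)&(p[:,2]>62); print("wall",k.sum(),np.median(p[k,2]).round(1))
# balls in bowl
im=t["image"][110:205,90:185]; br=((im.astype(int).min(2)>110)).astype(np.uint8)
B=P[110:205,90:185]; k=(B[...,2]>24); 
for c in cv2.findContours(br,0,1)[0]:
    if cv2.contourArea(c)>8:
        (u,v),rr=cv2.minEnclosingCircle(c); print("blob",u+90,v+110,rr,onplane(t,[(u+90,v+110)],20)[0].round(1))
```

```text
[398.9 137.6 264.4] 17.9333 [0.3 1.  0.7] 63.62692528636954
handle [ 481.1 -179.9  123.8] 123.84048953122692 [[477.0, -136.0, 124.0], [491.0, -137.0, 124.0], [485.0, -224.0, 124.0], [471.0, -223.0, 124.0]]
240 65.2
239 65.3
wall 78 72.8
wall 103 72.3
blob 117.5 196.5 8.746527671813965 [495.5 298.2  20. ]
blob 168.0 191.5 8.01570987701416 [509.2 178.9  20. ]
```

View pics/s15.png

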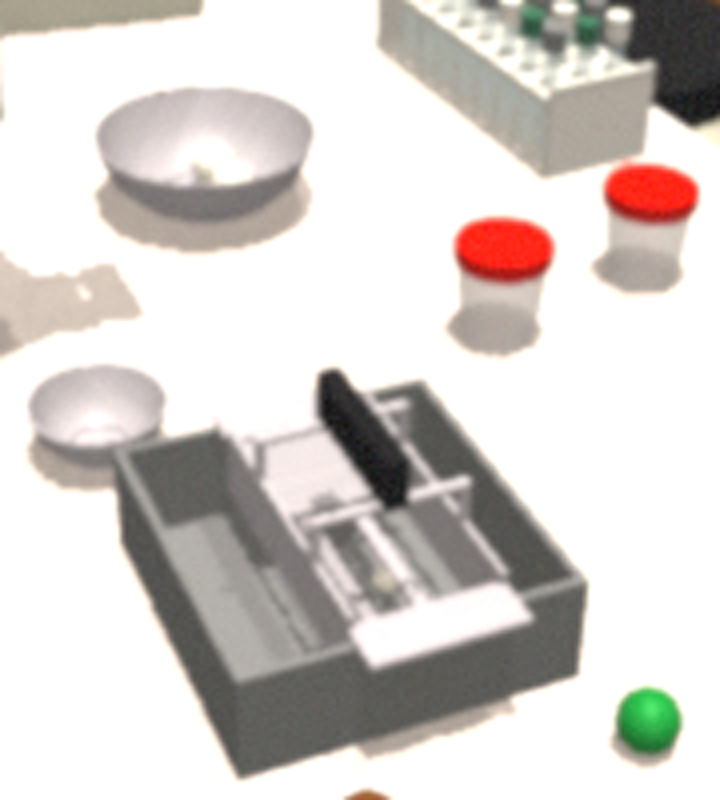

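View pics/t15.png

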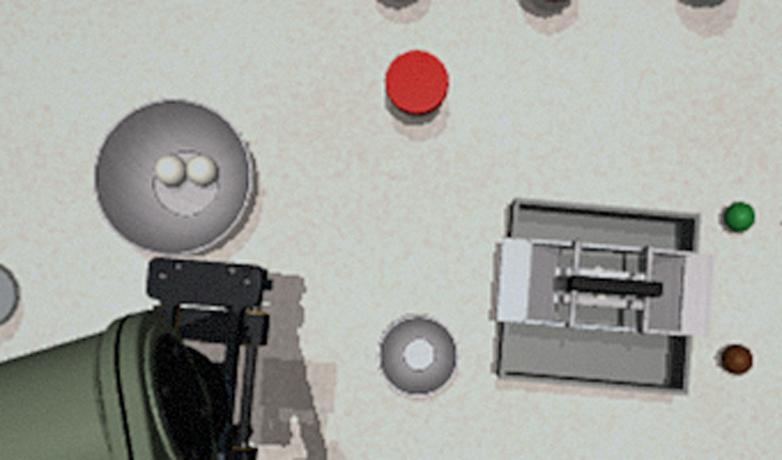

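Run:
```python
from workcell import env
print(env.job_done())
```

```text
the job is handed in; nothing more can be done
None
```

I shook both small balls through into the tray and tipped the two large balls into the wide bowl from low over it. The empty basket is hung back across the tray, and I handed the job in at about 18 s. No verdict was given.

**Basket:** it is empty and level. Its two lips measured 65.2 and 65.3 mm high, and its side walls 72.8 and 72.3 mm. Its centre is about 9 mm from the tray's.

**Large balls:** both are visible inside the wide bowl. My colour-blob check of the bowl found only background patches, so this rests on the pictures.

**Small balls:** both were seen on the tray floor just before I lowered the basket. In the last picture only one shows through the slots, and the other must be hidden under the basket.

**Arm:** the gripper was clear of everything, and the force readings I took stayed at a few newtons.

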